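# Seal the airtight parts tub

### The job

In the stockroom, the airtight tub with the yellow lid has its lid only resting on the seal. Press the yellow lid down gently around its edge, one corner after another, until it is fully home and level all the way round. Leave the tub with the teal lid, which is still being counted, untouched.

Things in the scene. Friction and masses are not known exactly. Their poses are not given: they have to be found in the camera images.
- yellow_lid: yellow lid: rigid flat plate 110 mm (its x) by 150 mm (its y), 6 mm thick, smooth on top, with an 18 mm skirt hanging loosely outside the tub's walls; origin at the centre of the plate's underside, z up, top face 6 mm above it. Good spots to press from above: x = +-36, y = +-56 mm, each within 12 mm. Over 60 N breaks it. Pressing in the middle, all round at once, does not count
- yellow_tub: clear tub under the yellow lid, 100 mm (its x) by 140 mm (its y), 100 mm high, fixed on a plywood riser 4 to 33 mm high; origin at the centre of its underside, axes as the lid's. The lid's top face lies 113 mm above this origin at the start, 107 mm when fully home. An orange band on the walls shows below the skirt until the lid is home
- yellow_seal (a point): centre of the yellow tub's gasket, 101 mm up. The gasket bears the lid near its corners only (x +-38, y +-58 mm). Each corner of it jams down by itself under 8 to 12 N, goes 6 mm to a hard stop and stays. Pressing one corner rocks the lid: the opposite one rises up to 6 mm (then 12 mm above home) until pressed too. With all four down the lid lies level
- teal_lid: the look-alike lid in teal (blue-green), lying loose in the same way on a second tub, same sizes; origin at the centre of its plate's underside. Not to be touched. (A third tub, with a white lid, is shut already and is no concern.)
Not all that is in view belongs to the job. Leave any pink or red look-alike of the yellow_lid alone.

How it is judged (in metres and radians):
On the way:
1. one part of the edge of the yellow lid goes down before the rest: the lid leans by more than 1.4 degrees (angle between yellow_lid's own z axis and vertical above 0.025 rad), for 0.1 s.
At the end, for the whole second after the job is handed in: The yellow lid is on its tub, its middle within 2 mm of the fully seated height and level within 2 degrees, and the teal lid is within 10 mm of where it was (z of yellow_lid in the frame of yellow_tub between 0.098 and 0.103 m and angle between yellow_lid's own z axis and vertical below 0.035 rad and x of yellow_lid in the frame of yellow_tub between -0.015 and 0.015 m and y of yellow_lid in the frame of yellow_tub between -0.015 and 0.015 m and distance of teal_lid from where it was at the start of the episode below 0.01 m); the robot touches nothing.
It fails at once if the yellow lid is pushed with more than 60 N (contact force between any of the fingers, the arm and yellow_lid above 60 N).
It fails at once if the robot touches the teal lid with more than 2 N (contact force between any of the fingers, the arm and teal_lid above 2 N).
It also fails if it takes over 48 s, if anything falls off the work surface, if the arm or the gripper's body presses on something with over 40 N, if the wrist force passes 120 N, or if a joint passes its speed limit or range.

### The arm

A 7-joint arm with a two-finger parallel gripper is mounted at the origin on the work surface. World frame = base frame: x ahead of the robot, y to its left, z up, the work surface at z = 0. Lengths are in mm, angles in rad, forces in N, time in s.
With the tool pointing down it reaches from about 425 to 925 mm from the base axis. Payload 6.8 kg.
Tool frame: the origin (TCP) lies midway between the tips of the shut fingers; the grasp point (between the pads) lies 19 mm behind it; z points along the fingers, y is the direction in which the jaws open and shut (so a half turn about z gives the same grasp; the last joint's range is limited). The gripper opens to 88 mm and grips with 3 to 60 N. Pads are 20 mm wide; open, the fingers measure 115 mm over their backs; the gripper's body (75 mm by 178 mm) begins 61 mm behind the grasp point.
Start: joints at [1.009, 0.477, 0.022, 1.555, -0.011, 1.109, -0.083], TCP at [295.92, -606.695, 222.664] pointing down, gripper open.
Joint ranges: [-2.96, 2.96], [-0.34, 2.1], [-1.41, 1.46], [0.24, 2.44], [-1.37, 4.51], [0.17, 1.92], [-2.96, 2.96]. Speed limits (rad/s): [2.39, 2.39, 3.14, 3.14, 3.14, 3.14, 3.14].

### API

Orientations are given as a unit quaternion [w, x, y, z].
In Python, from station import ctrl gives the robot as it stands.
- The arm moves only by the tool drive_tool, never from a script. Its argument "series" is one flat list of numbers, 6 for each row, row after row: the shift along the tool's x, y, z in cm, then the turn, a rotation vector about the tool's x, y, z in degrees. A call has 1 to 8 rows; each row is the pose to reach, as a shift and turn from the pose measured when the call began, along the tool's axes at that moment; what a row does not reach only later rows make up. A row lasts 1/10 s, in which the tool goes at most 50 mm and 8.59 degrees, less where a joint would pass 70% of its speed; a pose out of reach is approached as far as the arm can. A call with a gripper value outside its range is refused whole. "fingers" is the finger opening in cm, from 0 to 8.78, set as the call begins (left out, the last holds). The fingers move at their own pace and stop on an object; "grip_force" is the grip in N (left out, the last holds). Time passes only in rows, so rows that repeat a pose let the fingers close. It gives the time, the measured TCP pose, the force and the opening at its end, in the units of the state.
- ctrl.observe(): the state, without advancing time (a new reading comes with each control period).
- ctrl.camera(name): name is "scene" or "top" or "wrist"; returns a dict with "color" (420x560x3 uint8, red, green, blue), "range_z" (420x560 float32, mm along the optical axis (not along the pixel's ray), 0 where there is no reading), "fov_y" (degrees; the focal length in pixels is half the picture's height over the tangent of half this angle, whatever the lens; pixels are square), "cx", "cy" (the principal point, pixels), "k1" (the pictures are not rectified: a ray, as slopes to the right and down, at radius r is drawn at 1 + k1 r^2 times it, then the intrinsics apply), "T" (4x4, takes a point from camera to world coordinates). Camera axes: x right, y down, z forward; pixel columns grow to the right and rows downward; lengths in mm; the calibration is good to about 2 mm. A picture is of the moment at which its call begins.
- ctrl.finish_job(): hands the job in, once; it reports no verdict.
The state is a dict: "clock": time; "joint_pos": joint angles; "qvel": joint speeds; "joint_torque": joint torques, N m; "eef_pos": TCP position; "tool_rot": TCP orientation; "ft_force": force on the tool from outside, world axes, zero at the start; "wrist_torque": the same for the moment, N m; "grip_width": finger opening in mm.
Only numpy, scipy, OpenCV 4.12 (cv2) and the standard library are available. Lean on these libraries where they do the work, as an engineer would, in place of code of your own. Each camera call takes 0.05 s, during which the arm holds its last target.

## Working session

There is one attempt and no reset: what is moved stays moved. The work goes in short steps, Python scripts to look and compute and a tool call to move; the robot and the scene stay as the last step left them, time stands still between calls to the robot, and variables do not carry over. Pictures are saved under pics/ and viewed, and the job is handed in when it is done.

Besides the shell and the picture viewer there is one more tool, called after ">>>" by a JSON object that holds its "method" and its "body", one argument or row to a line. drive_tool: Moves the arm, as the interface text tells. Its arguments: {"type":"object","properties":{"series":{"type":"array"},"fingers":{"type":"number"},"grip_force":{"type":"number"}},"required":["series"]}

```bash
mkdir -p pics; ls
cat > h.py <<'E'
import numpy as np, cv2
from station import ctrl
def cam(n):
    c=ctrl.camera(n); return c
def save(c,f): cv2.imwrite('pics/'+f, cv2.cvtColor(c['color'],cv2.COLOR_RGB2BGR))
def K(c):
    f=210/np.tan(np.radians(c['fov_y'])/2)
    return np.array([[f,0,c['cx']],[0,f,c['cy']],[0,0,1.]]),np.array([c['k1'],0,0,0,0.])
def ray(c,uv):
    k,d=K(c); p=cv2.undistortPoints(np.array(uv,float).reshape(-1,1,2),k,d).reshape(-1,2)
    r=np.c_[p,np.ones(len(p))]; T=np.array(c['T'])
    return T[:3,3], r@T[:3,:3].T
def onplane(c,uv,z):
    o,r=ray(c,uv); return o+r*((z-o[2])/r[:,2])[:,None]
E
python3 - <<'E'
from h import *
s=ctrl.observe(); print(s)
for n in ['scene','top','wrist']:
    c=cam(n); save(c,n+'0.png'); print(n,c['fov_y'],c['cx'],c['cy'],c['k1'],np.round(c['T'],3).tolist(),c['color'].shape)
    np.save('/tmp/'+n+'0.npy',c,allow_pickle=True)
E
```

```text
pics
{'clock': 0.0, 'joint_pos': array([ 1.00891635,  0.47780803,  0.02234395,  1.55640892, -0.01148629,
        1.10926384, -0.08313005]), 'qvel': array([ 0.00014966,  0.00025336, -0.00163191, -0.00104713,  0.00011826,
       -0.00140739,  0.00051211]), 'joint_torque': array([ 8.34292732e-04, -5.82867873e+01,  1.53523631e+00, -2.72613537e+01,
       -5.42005675e-02,  1.70652982e-02,  1.57624963e-04]), 'eef_pos': array([ 295.62794244, -606.18082763,  221.69443737]), 'tool_rot': array([-8.38210551e-04,  9.74370955e-01,  2.24945478e-01, -2.67678309e-04]), 'ft_force': array([-0.61376123, -0.72274881,  0.39134841]), 'wrist_torque': array([-0.08207347, -0.03173284,  0.00692419]), 'grip_width': 88.11826377759243}
scene 43.72568175694848 276.006858664304 204.6244478699838 0.04335127035818533 [[0.35, 0.711, -0.61, 1166.939], [0.937, -0.252, 0.244, -284.994], [0.019, -0.657, -0.754, 1016.109], [0.0, 0.0, 0.0, 1.0]] (420, 560, 3)
top 54.14266543949331 289.67432361432776 211.77472415654935 0.03959463866235784 [[-0.029, -0.982, 0.188, 262.307], [-0.999, 0.033, 0.017, 5.34], [-0.023, -0.188, -0.982, 1018.06], [0.0, 0.0, 0.0, 1.0]] (420, 560, 3)
wrist 64.06462993537761 279.30934342905823 211.71449891126878 0.005288899537057844 [[0.437, -0.861, -0.259, 366.591], [-0.899, -0.419, -0.124, -571.934], [-0.002, 0.287, -0.958, 382.741], [0.0, 0.0, 0.0, 1.0]] (420, 560, 3)
```

View pics/scene0.png

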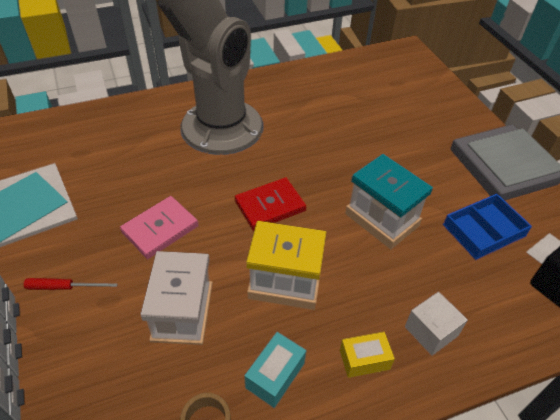

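View pics/top0.png

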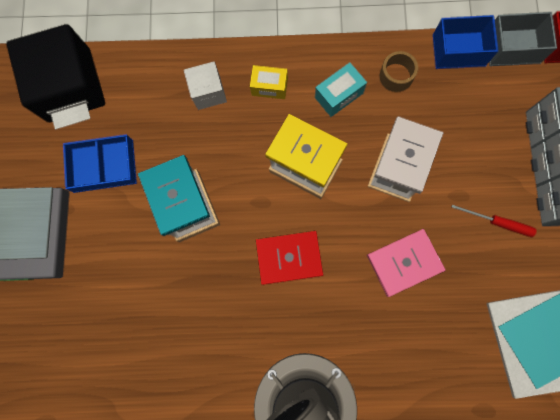

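View pics/wrist0.png

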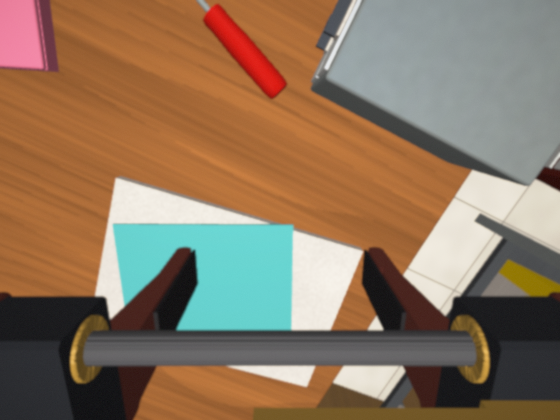

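In the scene view the yellow lid is at (287,247). These could be taken for it: the small yellow carton (367,353), the red lid (270,203), the pink lid (160,225), the white-lid tub (177,300) and the teal-lid tub (391,187). In the top view they are at yellow (307,152), carton (269,80), red (290,258), pink (407,262), white (410,155) and teal (173,195). I choose the yellow-lidded tub. Next I'll take a close crop and measure it.

```bash
cat > m.py <<'E'
from h import *
C={n:np.load('/tmp/%s0.npy'%n,allow_pickle=True).item() for n in ['scene','top']}
for n,(x0,y0,x1,y1) in {'scene':(240,215,335,305),'top':(255,105,360,200)}.items():
    c=C[n]; im=c['color'][y0:y1,x0:x1]; cv2.imwrite(f'pics/crop_{n}.png',cv2.resize(cv2.cvtColor(im,cv2.COLOR_RGB2BGR),None,fx=6,fy=6,interpolation=cv2.INTER_CUBIC))
    hsv=cv2.cvtColor(im,cv2.COLOR_RGB2HSV)
    m=((abs(hsv[...,0].astype(int)-26)<6)&(hsv[...,1]>180))
    print(n,np.percentile(hsv[...,2][m],[2,10,20,30,50,80]))
E
python3 m.py
```

```text
scene [113. 142. 195. 203. 205. 206.]
top [108.52 210.6  228.   229.   229.   230.  ]
```

```bash
python3 -c "
import cv2,numpy as np
a=cv2.imread('pics/crop_scene.png');b=cv2.imread('pics/crop_top.png')
print(a.shape,b.shape);b=cv2.resize(b,None,fx=.62,fy=.62);a=cv2.resize(a,None,fx=.62,fy=.62);h=max(a.shape[0],b.shape[0]);o=np.zeros((h,a.shape[1]+b.shape[1],3),np.uint8);o[:a.shape[0],:a.shape[1]]=a;o[:b.shape[0],a.shape[1]:]=b;cv2.imwrite('pics/crops.png',o)"
```

```text
(540, 570, 3) (570, 630, 3)
```

View pics/crops.png

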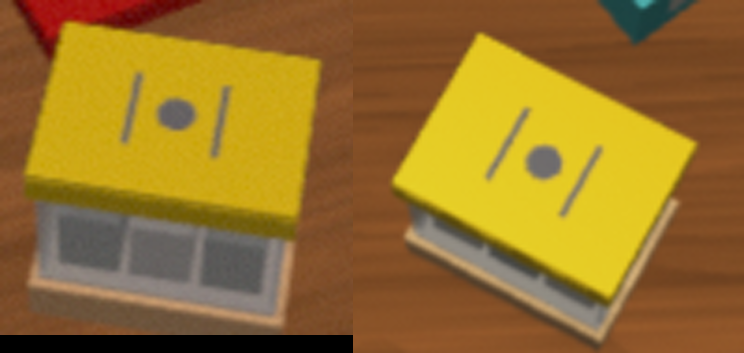

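The crop shows a plain yellow plate with a grey disc and two slots, sitting on a clear tub on a plywood riser, so the choice is right. Now I'll triangulate its top-face corners.

```bash
cat > m2.py <<'E'
from h import *
def corners(c,box,vmin,h0=26):
    x0,y0,x1,y1=box; im=c['color'][y0:y1,x0:x1]
    im=cv2.resize(im,None,fx=4,fy=4,interpolation=cv2.INTER_CUBIC)
    hsv=cv2.cvtColor(im,cv2.COLOR_RGB2HSV)
    m=((abs(hsv[...,0].astype(int)-h0)<7)&(hsv[...,1]>150)&(hsv[...,2]>vmin)).astype(np.uint8)
    cs,_=cv2.findContours(m,cv2.RETR_EXTERNAL,cv2.CHAIN_APPROX_NONE)
    k=max(cs,key=cv2.contourArea); hl=cv2.convexHull(k)
    q=cv2.approxPolyN(hl,4,ensure_convex=True).reshape(-1,2).astype(float)
    pts=k.reshape(-1,2).astype(float); L=[]
    for i in range(4):
        a,b=q[i],q[(i+1)%4]; d=(b-a)/np.linalg.norm(b-a); n=np.array([-d[1],d[0]])
        t=(pts-a)@d; s=abs((pts-a)@n); sel=(s<6)&(t>.1*np.linalg.norm(b-a))&(t<.9*np.linalg.norm(b-a))
        vx,vy,px,py=cv2.fitLine(pts[sel].astype(np.float32),cv2.DIST_HUBER,0,.01,.01).ravel(); L.append(np.cross([px,py,1],[px+vx,py+vy,1]))
    o=[]
    for i in range(4):
        p=np.cross(L[i-1],L[i]); o.append(p[:2]/p[2])
    return (np.array(o)+.5)/4-.5+[x0,y0]
def triang(c1,u1,c2,u2):
    o1,r1=ray(c1,u1);o2,r2=ray(c2,u2);P=[];G=[]
    for a,b in zip(r1,r2):
        A=np.c_[a,-b];t=np.linalg.lstsq(A,o2-o1,rcond=None)[0]
        p,q=o1+a*t[0],o2+b*t[1];P.append((p+q)/2);G.append(np.linalg.norm(p-q))
    return np.array(P),np.array(G)
E
cat > m3.py <<'E'
from m2 import *
C={n:np.load('/tmp/%s0.npy'%n,allow_pickle=True).item() for n in ['scene','top']}
for nm,bs,bt,h0,vs,vt in [('yel',(240,215,335,305),(255,105,360,200),26,175,190),]:
    us=corners(C['scene'],bs,vs,h0); ut=corners(C['top'],bt,vt,h0)
    print(us.round(1).tolist(),ut.round(1).tolist())
    zs=onplane(C['scene'],us,140)[:,:2]; zt=onplane(C['top'],ut,140)[:,:2]
    idx=[np.argmin(np.linalg.norm(zs-p,axis=1)) for p in zt]; print(idx)
    P,G=triang(C['top'],ut,C['scene'],us[idx]); print(P.round(1),G.round(1))
    print('sides',[np.linalg.norm(P[i]-P[i-1]).round(1) for i in range(4)],'centre',P.mean(0))
    c=C['top'];
    for c,u in ((C['top'],ut),(C['scene'],us)):
        T=c['T'];ce=u.mean(0).astype(int); rz=c['range_z'][ce[1]-10:ce[1]+11,ce[0]-15:ce[0]+16]
        z=np.median(rz); o,r=ray(c,[ce]); print('depth pt',o+r[0]*z)
E
python3 m3.py
```

```text
[[325.4, 230.9], [319.2, 272.7], [246.6, 261.3], [257.3, 220.8]] [[346.5, 143.0], [323.7, 184.3], [265.2, 153.6], [288.6, 113.7]]
[np.int64(2), np.int64(3), np.int64(0), np.int64(1)]
[[ 581.9 -111.3  142. ]
 [ 488.9  -56.2  141.6]
 [ 564.1   70.9  142.1]
 [ 656.7   16.   142. ]] [0.7 0.6 0.7 0.6]
sides [np.float64(147.6), np.float64(108.1), np.float64(147.6), np.float64(107.6)] centre [572.91175035 -20.13223108 141.93062557]
depth pt [573.40677734 -17.98600709 143.58499629]
depth pt [574.7016087  -21.25545325 143.64484996]
```

The measurements check out:
- The corners triangulate with gaps under 1 mm.
- The sides come out at 148 x 108 mm.
- The top is at z of about 142 mm, and the range image gives 143.6. The text's limits are 117 to 146.
- The centre is at (573, -20), and the lid's x axis points about -30.6°.

Next I'll work out the press points in tool axes.

```bash
cat > g.py <<'E'
import sys
from h import *
from scipy.spatial.transform import Rotation as R
ct=np.array([573,-20.1]);ax=np.array([.861,-.509]);ay=np.array([.509,.861])
S={'A':(36,56),'B':(36,-56),'C':(-36,-56),'D':(-36,56)}
P={k:ct+a*ax+b*ay for k,(a,b) in S.items()}
s=ctrl.observe();q=s['tool_rot'];r=R.from_quat(q,scalar_first=True)
print('t',s['clock'].__round__(2),'tcp',s['eef_pos'].round(1),'F',s['ft_force'].round(1),'j',s['joint_pos'].round(2),'tool z',r.as_matrix()[:,2].round(3))
print('level fix deg (tool)',np.degrees((r.inv()*R.from_quat([0,q[1],q[2],0],scalar_first=True)).as_rotvec()).round(2))
for k in P:
    print(k,P[k].round(1),'cm to z=160:',(r.inv().apply(np.r_[P[k],160]-s['eef_pos'])/10).round(2))
E
python3 g.py
```

```text
t 0.15 tcp [ 295.7 -606.3  221.9] F [ 0.9 -0.7 -0.1] j [ 1.01  0.48  0.02  1.56 -0.01  1.11 -0.08] tool z [-0.001  0.001 -1.   ]
level fix deg (tool) [-0.08  0.01  0.  ]
A [632.5   9.8] cm to z=160: [ 57.28 -40.6    6.24]
B [575.5 -86.6] cm to z=160: [ 47.93 -34.43   6.24]
C [513.5 -50. ] cm to z=160: [ 43.96 -40.44   6.24]
D [570.5  46.4] cm to z=160: [ 53.31 -46.61   6.25]
```

>>> {"method": "drive_tool", "body": {
  "series": [2,-1.5,-1,0,0,0,5,-3.6,-1,0,0,0,8.4,-6,-1,0,0,0,12,-8.6,-1,0,0,0,15,-10.8,-1,0,0,0,18,-12.9,-1,0,0,0,21,-15.1,-1,0,0,0,24,-17.2,-1,0,0,0],
  "fingers": 0,
  "grip_force": 30
}}

```text
clock: 0.95
eef_pos: [436.3, -345.0, 232.0]
tool_rot: [-0.001, 0.974, 0.225, -0.0]
ft_force: [0.3, 0.3, -0.1]
grip_width: 27.4
```

```bash
python3 g.py
```

```text
t 0.95 tcp [ 436.3 -345.   232. ] F [ 0.3  0.3 -0.1] j [ 0.63  0.28 -0.09  1.83  0.03  1.04 -0.59] tool z [-0.001  0.001 -1.   ]
level fix deg (tool) [-0.09  0.02  0.  ]
A [632.5   9.8] cm to z=160: [ 33.19 -23.27   7.23]
B [575.5 -86.6] cm to z=160: [ 23.84 -17.11   7.22]
C [513.5 -50. ] cm to z=160: [ 19.87 -23.12   7.23]
D [570.5  46.4] cm to z=160: [ 29.22 -29.28   7.24]
```

Tracking is accurate. I'll continue to a point above B.

>>> {"method": "drive_tool", "body": {
  "series": [3,-2.1,0,0,0,0,7,-5,0,0,0,0,11,-7.9,0,0,0,0,15,-10.8,0,0,0,0,19,-13.6,1,0,0,0,22,-15.8,2,0,0,0,23.8,-17.1,4,0,0,0,23.8,-17.1,6,0,0,0]
}}

```text
clock: 1.75
eef_pos: [576.9, -82.0, 171.7]
tool_rot: [-0.002, 0.974, 0.228, 0.001]
ft_force: [-0.9, -0.5, 0.3]
grip_width: 0.3
```

```bash
python3 g.py
python3 - <<'E'
from h import *
c=cam('wrist');save(c,'w1.png')
c=cam('top');save(c,'t1.png')
E
```

```text
t 1.75 tcp [576.9 -82.  171.7] F [-0.9 -0.5  0.3] j [ 0.22  0.39 -0.23  1.82  0.1   0.94 -1.17] tool z [ 0.     0.003 -1.   ]
level fix deg (tool) [-0.16 -0.11  0.  ]
A [632.5   9.8] cm to z=160: [ 9.06 -5.75  1.21]
B [575.5 -86.6] cm to z=160: [-0.33  0.36  1.17]
C [513.5 -50. ] cm to z=160: [-4.26 -5.67  1.18]
D [570.5  46.4] cm to z=160: [  5.13 -11.78   1.21]
```

View pics/w1.png

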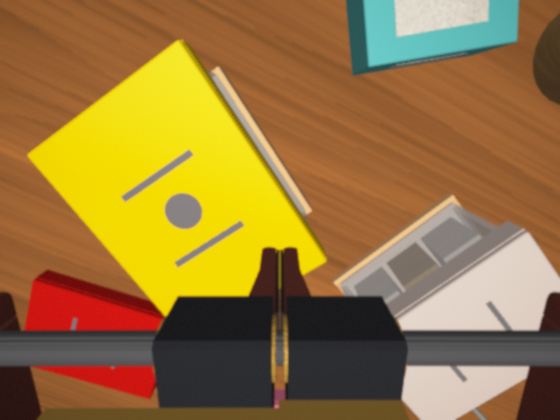

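The wrist view shows the shut fingertips at about (280,255), above the lid next to its corner at (326,262). That fits spot B. I'll go down to just above the lid.

>>> {"method": "drive_tool", "body": {
  "series": [-0.2,0.2,0.5,0,0,0,-0.3,0.35,1.2,0,0,0,-0.3,0.35,1.8,0,0,0,-0.3,0.35,2.2,0,0,0,-0.3,0.35,2.4,0,0,0,-0.3,0.35,2.4,0,0,0]
}}

```text
clock: 2.45
eef_pos: [571.9, -90.2, 145.2]
tool_rot: [-0.002, 0.974, 0.226, -0.003]
ft_force: [0.5, 0.8, 0.7]
grip_width: 0.1
```

>>> {"method": "drive_tool", "body": {
  "series": [0,0,0.1,0,0,0,0,0,0.2,0,0,0,0,0,0.3,0,0,0,0,0,0.4,0,0,0]
}}

```text
clock: 2.85
eef_pos: [572.3, -90.3, 142.6]
tool_rot: [-0.001, 0.974, 0.226, -0.003]
ft_force: [-2.3, -0.0, 9.3]
grip_width: 0.6
```

>>> {"method": "drive_tool", "body": {
  "series": [0,0,0.1,0,0,0,0,0,0.2,0,0,0,0,0,0.3,0,0,0,0,0,0.3,0,0,0]
}}

```text
clock: 3.25
eef_pos: [572.5, -90.5, 140.8]
tool_rot: [-0.001, 0.974, 0.226, -0.002]
ft_force: [-2.9, -0.8, 8.3]
grip_width: 0.6
```

>>> {"method": "drive_tool", "body": {
  "series": [0,0,0.1,0,0,0,0,0,0.2,0,0,0,0,0,0.3,0,0,0,0,0,0.4,0,0,0]
}}

```text
clock: 3.65
eef_pos: [572.7, -90.8, 138.6]
tool_rot: [-0.001, 0.974, 0.226, -0.002]
ft_force: [-6.6, -1.1, 19.3]
grip_width: 0.4
```

>>> {"method": "drive_tool", "body": {
  "series": [0,0,0.1,0,0,0,0,0,0.2,0,0,0,0,0,0.3,0,0,0,0,0,0.4,0,0,0]
}}

```text
clock: 4.05
eef_pos: [573.0, -90.7, 138.3]
tool_rot: [-0.0, 0.974, 0.225, -0.002]
ft_force: [-13.0, 0.6, 34.7]
grip_width: 0.5
```

The force rises to 35 N while the tip stays at z 138.3, about 5-6 mm below first contact, so B is on its hard stop. I'll lift off and check the shift to A.

>>> {"method": "drive_tool", "body": {
  "series": [0,0,-0.5,0,0,0,0,0,-1.5,0,0,0,0,0,-2.5,0,0,0,0,0,-2.5,0,0,0]
}}

```text
clock: 4.45
eef_pos: [574.1, -90.8, 164.9]
tool_rot: [0.0, 0.974, 0.225, -0.001]
ft_force: [0.6, 0.7, -0.5]
grip_width: 0.4
```

```bash
python3 g.py
python3 - <<'E'
from h import *
c=cam('scene');save(c,'s2.png')
im=c['color'][200:320,225:350];cv2.imwrite('pics/s2c.png',cv2.resize(cv2.cvtColor(im,cv2.COLOR_RGB2BGR),None,fx=5,fy=5,interpolation=cv2.INTER_CUBIC)[:600,:800])
E
```

```text
t 4.45 tcp [574.1 -90.8 164.9] F [ 0.6  0.7 -0.5] j [ 0.23  0.4  -0.22  1.83  0.11  0.93 -1.16] tool z [-0.001 -0.    -1.   ]
level fix deg (tool) [0.   0.06 0.  ]
A [632.5   9.8] cm to z=160: [ 9.66 -6.47  0.48]
B [575.5 -86.6] cm to z=160: [ 0.31 -0.31  0.49]
C [513.5 -50. ] cm to z=160: [-3.65 -6.33  0.49]
D [570.5  46.4] cm to z=160: [  5.7  -12.49   0.48]
```

View pics/s2c.png

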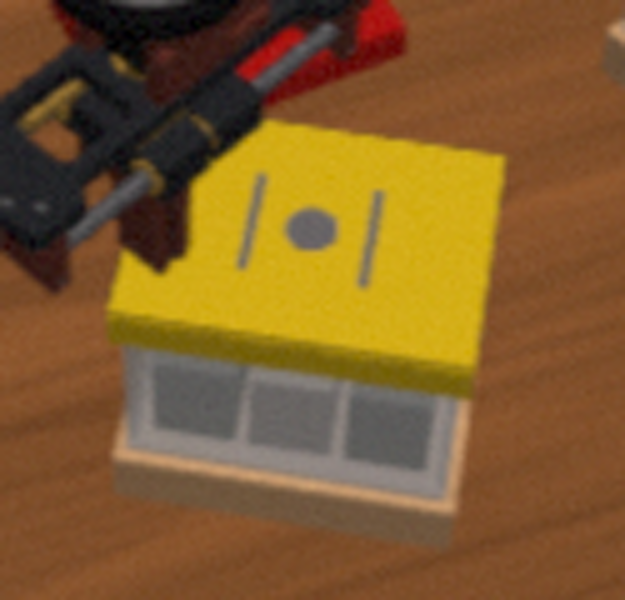

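The crop shows the tip over the lid's left end by corner B (150,270), with the skirt level there. On to A, keeping 1-2 cm above the lid.

>>> {"method": "drive_tool", "body": {
  "series": [2,-1.3,0,0,0,0,5,-3.3,0,0,0,0,8,-5.3,0,0,0,0,9.6,-6.5,0,0,0,0,9.6,-6.5,0.3,0,0,0,9.6,-6.5,0.6,0,0,0,9.6,-6.5,0.9,0,0,0]
}}

```text
clock: 5.2
eef_pos: [630.4, 7.2, 154.1]
tool_rot: [0.001, 0.975, 0.224, -0.002]
ft_force: [-1.0, -0.1, -0.1]
grip_width: 0.5
```

```bash
python3 g.py
```

```text
t 5.2 tcp [630.4   7.2 154.1] F [-1.  -0.1 -0.1] j [ 0.06  0.49 -0.24  1.72  0.14  0.96 -1.34] tool z [-0.004 -0.002 -1.   ]
level fix deg (tool) [0.01 0.23 0.  ]
A [632.5   9.8] cm to z=160: [ 0.3  -0.14 -0.59]
B [575.5 -86.6] cm to z=160: [-9.04  6.05 -0.55]
C [513.5 -50. ] cm to z=160: [-13.02   0.04  -0.54]
D [570.5  46.4] cm to z=160: [-3.67 -6.14 -0.58]
```

>>> {"method": "drive_tool", "body": {
  "series": [0.2,-0.1,0.2,0,0.2,0,0.3,-0.1,0.4,0,0.2,0,0.3,-0.1,0.6,0,0.2,0,0.3,-0.1,0.8,0,0.2,0,0.3,-0.1,1.0,0,0.2,0,0.3,-0.1,1.1,0,0.2,0,0.3,-0.1,1.2,0,0.2,0,0.3,-0.1,1.3,0,0.2,0]
}}

```text
clock: 6.0
eef_pos: [632.8, 9.3, 142.2]
tool_rot: [0.0, 0.975, 0.224, 0.0]
ft_force: [-3.6, -1.0, 9.4]
grip_width: 0.6
```

>>> {"method": "drive_tool", "body": {
  "series": [0,0,0.1,0,0,0,0,0,0.2,0,0,0,0,0,0.3,0,0,0,0,0,0.4,0,0,0]
}}

```text
clock: 6.4
eef_pos: [633.1, 9.2, 139.6]
tool_rot: [0.001, 0.975, 0.224, 0.0]
ft_force: [-3.6, -0.9, 9.1]
grip_width: 0.7
```

>>> {"method": "drive_tool", "body": {
  "series": [0,0,0.1,0,0,0,0,0,0.2,0,0,0,0,0,0.3,0,0,0,0,0,0.4,0,0,0]
}}

```text
clock: 6.8
eef_pos: [633.4, 9.1, 138.3]
tool_rot: [0.001, 0.975, 0.224, 0.001]
ft_force: [-9.1, -1.6, 24.0]
grip_width: 0.7
```

>>> {"method": "drive_tool", "body": {
  "series": [0,0,0.1,0,0,0,0,0,0.2,0,0,0,0,0,0.3,0,0,0]
}}

```text
clock: 7.1
eef_pos: [633.7, 9.2, 138.2]
tool_rot: [0.001, 0.975, 0.224, 0.001]
ft_force: [-9.3, -1.1, 24.7]
grip_width: -0.0
```

A is on its stop too, at z 138.2 with 24 N. I'll lift off and go to D.

>>> {"method": "drive_tool", "body": {
  "series": [0,0,-0.8,0,0,0,0,0,-2,0,0,0,-1,-1.7,-2.5,0,0,0,-2.5,-4,-2.5,0,0,0,-3.7,-6.1,-2.5,0,0,0,-3.9,-6.1,-2.3,0,0,0,-3.9,-6.1,-2,0,0,0,-3.9,-6.1,-1.7,0,0,0]
}}

```text
clock: 7.9
eef_pos: [572.9, 46.3, 155.0]
tool_rot: [0.002, 0.975, 0.223, 0.002]
ft_force: [-0.5, 0.3, 0.7]
grip_width: 0.1
```

```bash
python3 g.py
```

```text
t 7.9 tcp [572.9  46.3 155. ] F [-0.5  0.3  0.7] j [ 0.01  0.4  -0.26  1.85  0.13  0.9  -1.43] tool z [ 0.004 -0.002 -1.   ]
level fix deg (tool) [ 0.22 -0.15  0.  ]
A [632.5   9.8] cm to z=160: [ 3.78  5.88 -0.47]
B [575.5 -86.6] cm to z=160: [-5.56 12.08 -0.47]
C [513.5 -50. ] cm to z=160: [-9.54  6.08 -0.5 ]
D [570.5  46.4] cm to z=160: [-0.21 -0.12 -0.5 ]
```

>>> {"method": "drive_tool", "body": {
  "series": [-0.1,-0.1,0.2,0,0,0,-0.2,-0.1,0.4,0,0,0,-0.2,-0.1,0.6,0,0,0,-0.2,-0.1,0.8,0,0,0,-0.2,-0.1,1.0,0,0,0,-0.2,-0.1,1.1,0,0,0,-0.2,-0.1,1.2,0,0,0,-0.2,-0.1,1.3,0,0,0]
}}

```text
clock: 8.7
eef_pos: [570.7, 46.4, 142.8]
tool_rot: [0.002, 0.975, 0.223, 0.002]
ft_force: [-3.1, -0.1, 8.2]
grip_width: 0.7
```

>>> {"method": "drive_tool", "body": {
  "series": [0,0,0.1,0,0,0,0,0,0.2,0,0,0,0,0,0.3,0,0,0,0,0,0.4,0,0,0]
}}

```text
clock: 9.1
eef_pos: [570.7, 46.6, 139.7]
tool_rot: [0.002, 0.975, 0.223, 0.002]
ft_force: [-3.4, -0.4, 9.7]
grip_width: 0.3
```

>>> {"method": "drive_tool", "body": {
  "series": [0,0,0.1,0,0,0,0,0,0.2,0,0,0,0,0,0.3,0,0,0,0,0,0.4,0,0,0]
}}

```text
clock: 9.5
eef_pos: [570.8, 46.8, 138.0]
tool_rot: [0.002, 0.975, 0.223, 0.002]
ft_force: [-9.0, -1.2, 25.5]
grip_width: 0.2
```

>>> {"method": "drive_tool", "body": {
  "series": [0,0,0.1,0,0,0,0,0,0.2,0,0,0,0,0,0.3,0,0,0]
}}

```text
clock: 9.8
eef_pos: [570.9, 46.8, 137.9]
tool_rot: [0.002, 0.975, 0.223, 0.002]
ft_force: [-12.3, -0.9, 29.7]
grip_width: 0.2
```

D is on its stop at z 137.9. Now C.

>>> {"method": "drive_tool", "body": {
  "series": [0,0,-0.8,0,0,0,0,0,-2,0,0,0,-2,1.3,-2.5,0,0,0,-5,3.3,-2.5,0,0,0,-8,5.3,-2.5,0,0,0,-9.4,6.2,-2.3,0,0,0,-9.4,6.2,-2,0,0,0,-9.4,6.2,-1.7,0,0,0]
}}

```text
clock: 10.6
eef_pos: [513.8, -49.4, 155.2]
tool_rot: [0.002, 0.975, 0.223, 0.003]
ft_force: [-0.7, 0.6, -0.5]
grip_width: 0.5
```

```bash
python3 g.py
```

```text
t 10.6 tcp [513.8 -49.4 155.2] F [-0.7  0.6 -0.5] j [ 0.18  0.31 -0.24  1.99  0.1   0.85 -1.24] tool z [ 0.006 -0.003 -1.   ]
level fix deg (tool) [ 0.31 -0.25 -0.  ]
A [632.5   9.8] cm to z=160: [13.26 -0.16 -0.43]
B [575.5 -86.6] cm to z=160: [ 3.93  6.04 -0.43]
C [513.5 -50. ] cm to z=160: [-0.05  0.04 -0.48]
D [570.5  46.4] cm to z=160: [ 9.28 -6.16 -0.48]
```

>>> {"method": "drive_tool", "body": {
  "series": [0,0,0.2,0,0,0,0,0,0.4,0,0,0,0,0,0.6,0,0,0,0,0,0.8,0,0,0,0,0,1.0,0,0,0,0,0,1.1,0,0,0,0,0,1.2,0,0,0,0,0,1.3,0,0,0]
}}

```text
clock: 11.4
eef_pos: [514.0, -49.3, 142.8]
tool_rot: [0.002, 0.975, 0.223, 0.003]
ft_force: [-2.8, 0.8, 7.8]
grip_width: 0.7
```

>>> {"method": "drive_tool", "body": {
  "series": [0,0,0.1,0,0,0,0,0,0.2,0,0,0,0,0,0.3,0,0,0,0,0,0.4,0,0,0]
}}

```text
clock: 11.8
eef_pos: [513.8, -49.3, 139.4]
tool_rot: [0.002, 0.975, 0.223, 0.003]
ft_force: [-3.2, 0.2, 7.5]
grip_width: 0.5
```

>>> {"method": "drive_tool", "body": {
  "series": [0,0,0.1,0,0,0,0,0,0.2,0,0,0,0,0,0.3,0,0,0,0,0,0.4,0,0,0]
}}

```text
clock: 12.2
eef_pos: [513.8, -49.3, 137.6]
tool_rot: [0.003, 0.975, 0.223, 0.003]
ft_force: [-10.9, -1.3, 29.9]
grip_width: 0.2
```

>>> {"method": "drive_tool", "body": {
  "series": [0,0,0.1,0,0,0,0,0,0.2,0,0,0,0,0,0.3,0,0,0]
}}

```text
clock: 12.5
eef_pos: [513.9, -49.3, 137.5]
tool_rot: [0.003, 0.975, 0.223, 0.003]
ft_force: [-13.9, -0.4, 37.4]
grip_width: 0.2
```

All four corners bottomed out between z 137.5 and 138.3. I'll back off for a clear view and check.

>>> {"method": "drive_tool", "body": {
  "series": [0,0,-1,0,0,0,0,0,-4,0,0,0,0,0,-8,0,0,0,-1.8,3.7,-9,0,0,0,-3.7,7.5,-9,0,0,0,-5.5,11.2,-9,0,0,0,-7.3,15,-9,0,0,0,-9,18.5,-9,0,0,0]
}}

```text
clock: 13.3
eef_pos: [512.3, -256.8, 228.7]
tool_rot: [0.003, 0.975, 0.222, 0.003]
ft_force: [1.1, 0.6, 0.6]
grip_width: 0.8
```

```bash
cat > v.py <<'E'
from m2 import *
C={n:cam(n) for n in ['scene','top']}
for n in C: save(C[n],n+'9.png')
us=corners(C['scene'],(240,215,335,305),175); ut=corners(C['top'],(255,105,360,200),190)
zs=onplane(C['scene'],us,140)[:,:2]; zt=onplane(C['top'],ut,140)[:,:2]
idx=[np.argmin(np.linalg.norm(zs-p,axis=1)) for p in zt]
P,G=triang(C['top'],ut,C['scene'],us[idx]); print(P.round(1),G.round(1),P.mean(0).round(1))
C0={n:np.load('/tmp/%s0.npy'%n,allow_pickle=True).item() for n in C}
for n in C:
    d=C[n]['range_z']-C0[n]['range_z']
    for nm,h0,box in (('yel',26,{'scene':(240,215,335,305),'top':(255,105,360,200)}),('teal',90,{'scene':(345,150,440,240),'top':(130,150,225,240)})):
        x0,y0,x1,y1=box[n]; ms=[]
        for c in (C0[n],C[n]):
            hsv=cv2.cvtColor(c['color'][y0:y1,x0:x1],cv2.COLOR_RGB2HSV); m=(abs(hsv[...,0].astype(int)-h0)<10)&(hsv[...,1]>140); ms.append(np.argwhere(m).mean(0)); 
        print(n,nm,ms[0].round(2),ms[1].round(2),'dz',np.median(d[y0:y1,x0:x1][m]).round(2))
c=C['scene'];im=c['color'][200:320,225:350];cv2.imwrite('pics/s9c.png',cv2.resize(cv2.cvtColor(im,cv2.COLOR_RGB2BGR),None,fx=5,fy=5,interpolation=cv2.INTER_CUBIC)[:600,:800])
# plane fit of range on top face
for n,u in (('scene',us),('top',ut)):
  for D in (C0,C):
    c=D[n]; m=np.zeros((420,560),np.uint8); uu=u.mean(0)+(u-u.mean(0))*.85
    cv2.fillConvexPoly(m,uu.round().astype(np.int32),1); yy,xx=np.nonzero(m); z=c['range_z'][yy,xx]; k=z>0
    o,r=ray(c,np.c_[xx,yy][k]); X=o+r*z[k][:,None]; Xm=X.mean(0); nrm=np.linalg.svd(X-Xm,full_matrices=False)[2][2]; nrm*=np.sign(nrm[2])
    print(n,'plane centre',Xm.round(1),'tilt deg',np.degrees(np.arccos(nrm[2])).round(2))
E
python3 v.py
```

```text
[[ 582.8 -111.7  135.5]
 [ 489.5  -56.2  135.8]
 [ 565.2   71.3  136.3]
 [ 658.2   15.9  135.9]] [1.1 0.7 0.5 0.5] [573.9 -20.2 135.9]
scene yel [34.67 46.64] [36.72 46.65] dz 6.73
scene teal [34.86 46.62] [34.86 46.57] dz -0.07
top yel [44.65 50.77] [45.04 50.7 ] dz 6.25
top teal [45.04 43.29] [45.04 43.3 ] dz 0.04
scene plane centre [580.8 -22.6 143.3] tilt deg 0.17
scene plane centre [576.7 -20.8 137.2] tilt deg 0.12
top plane centre [571.6 -19.6 143.4] tilt deg 0.13
top plane centre [573.7 -19.7 137.4] tilt deg 0.12
```

View pics/s9c.png

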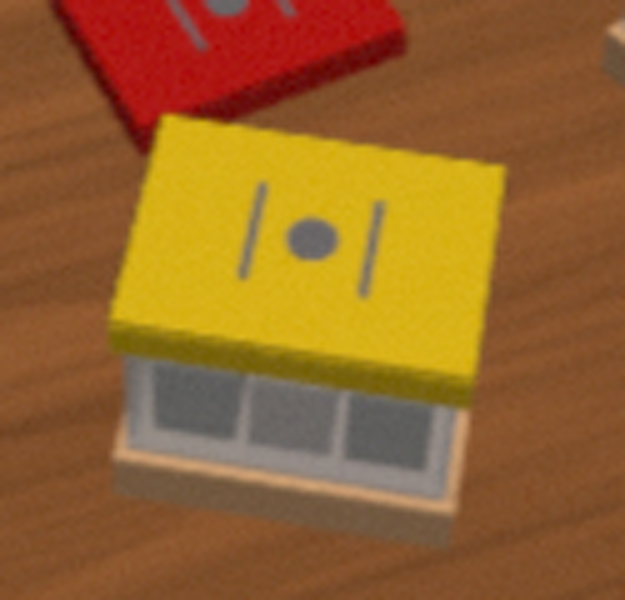

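View pics/top9.png

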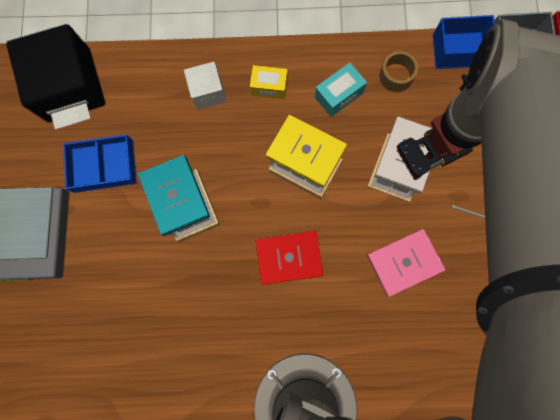

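In the crop the lid is level, with an even skirt and no orange band, and its disc is at (312,240). In the top view the yellow lid is at (307,150), the teal lid is unmoved at (173,195), and the gripper is in free air over the white lid. The lid dropped 6 mm and leans 0.1°. I'll hand the job in.

```bash
python3 -c "
from station import ctrl
s=ctrl.observe();print(s['clock'],s['ft_force'].round(1),abs(s['qvel']).max())
print(ctrl.finish_job())"
```

```text
13.4 [-1.1 -0.2 -0.2] 0.07441823790799479
the job is handed in; nothing more can be done
None
```

I pressed the yellow lid down with the fingers shut, one corner at a time, until each hit its hard stop. I handed the job in at 13.4 s of the 48 s; it reports no verdict.

- **Force:** each corner gave way at about 8–10 N. The highest reading between moves was about 40 N at the wrist, against the 60 N limit.
- **Height and level:** the range images from both fixed cameras show the top face 6 mm lower, from z 143.4 to 137.3 mm. It leans about 0.1°, and no orange band shows from the side the scene camera sees. The lid's middle moved about 1 mm sideways.
- **Teal lid:** it did not move (under 0.1 pixel and under 0.1 mm in range).
- **Robot:** the arm finished clear of everything, with force readings within noise.

**Disagreements and gaps:**
- Triangulated heights read about 1.5 mm lower than the range images, within the calibration error. Both methods show a drop of about 6 mm.
- The first press, at the corner nearest the white-lid tub, landed about 5 mm off its aim point but inside the 12 mm allowance.
- I did not measure the lean on the way. It follows from the first corner going down about 5–6 mm while the others were still up.

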